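# Assemble the food mill

## Robot

A 6-joint arm with a two-finger parallel gripper is mounted at the origin on a cart in front of the work surface, level with it; the furniture and walls round the work are solid. World frame = base frame: x ahead of the robot, y to its left, z up, the work surface at z = 0. Lengths are in m, angles in rad, forces in N, time in s.
With the tool pointing down it reaches from about 0.35 to 0.975 m from the base axis. Payload 4.9 kg.
Tool frame: the origin (TCP) lies on the front face of the gripper's body, between the roots of the fingers; the fingertips stand ctrl.finger_overhang ahead of it and the grasp point (between the pads) lies 54 mm ahead of it (ctrl.finger_overhang is the distance from the TCP to the fingertips, in m); z points along the fingers, y is the line along which they close (so a half turn about z gives the same grasp; the last joint's range is limited). The gripper opens to 85 mm and grips with 20 to 120 N. Pads are 22 mm wide; open, the fingers measure 114 mm over their backs; the gripper's body (76 mm by 85 mm) begins 54 mm behind the grasp point. The pads swing forward as they close: fully open they stand 13 mm farther back than shut.
Start: joints at [-1.391, 0.053, 1.613, -0, 1.476, -0.119], TCP at [0.184, -0.597, 0.304] pointing down, gripper open.
Joint ranges: [-3.01, 3.01], [-1.01, 2.22], [0.06, 2.58], [-1.02, 4.17], [0.09, 2.62], [-3.14, 3.14]. Speed limits (rad/s): [2.57, 2.57, 3.14, 3.14, 3.14, 3.14].

## Interface

Orientations are given as a rotation vector (axis times angle).
In Python, from station import ctrl, vision gives the robot as it stands. The module is installed in compiled form; this text tells all that it offers.
- The arm moves only by the tool drive_tool, never from a script. Its argument "rows" is a list of rows, each a list of 2 entries, a list of its own where there are three numbers: the shift along the tool's x, y, z in m, then the turn about the tool's z in rad. A call has 1 to 10 rows; each row shifts and turns the commanded pose from where the row before left it, along the tool's axes as they then stand; what a row does not reach is not made up. A row lasts 1/10 s, in which the tool goes at most 50 mm and 8.59 degrees, less where a joint would pass 70% of its speed; a pose out of reach is approached as far as the arm can. A call with a gripper value outside its range is refused whole. "jaw" is the closure, from 0 (fully open) to 1 (shut), set as the call begins (left out, the last holds). The fingers move at their own pace and stop on an object; "grip_force" is the grip in N (left out, the last holds). Time passes only in rows, so rows that do not move let the fingers close. It gives the time, the measured TCP pose, the force, the opening and the grip force at its end, in the units of the state.
- ctrl.get_obs(): the state, without advancing time (a new reading comes with each control period).
- vision.get_image(name): name is "scene" or "top" or "wrist"; returns a dict with "image" (480x640x3 uint8, blue, green, red), "vertical_fov" (degrees; the focal length in pixels is half the picture's height over the tangent of half this angle, whatever the lens; pixels are square), "cx", "cy" (the principal point, pixels), "R" (3x3) and "t" (3): a world point X has camera coordinates R X + t. Camera axes: x right, y down, z forward; pixel columns grow to the right and rows downward; lengths in m; the calibration is good to about 2 mm. A picture is of the moment at which its call begins. There is no depth.
- ctrl.finish_job(): hands the job in; it is judged then, once.
The state is a dict: "t": time; "q": joint angles; "dq": joint speeds; "effort": joint torques, N m; "tool_pos": TCP position; "tool_rot": TCP orientation; "contact_force": force on the tool from outside, world axes, zero at the start; "wrist_torque": the same for the moment, N m; "opening": finger opening in m; "grip_force": force on a finger pad.
Only numpy, scipy, OpenCV 4.12 (cv2) and the standard library are available. Lean on these libraries where they do the work, as an engineer would, in place of code of your own. Each camera call takes 0.05 s, during which the arm holds its last target. There are 200 camera calls.

## Task

Put the food mill together: press the sieve disc down level on the ledge inside the bowl, stud up, then lift the crank unit by its hub, not by its cross bar, stand it on the disc with the bar well clear of the two hooks, and let go of it. Then take it again by the middle of the cross bar, push the bar down against its spring, turn it clockwise (seen from above) about a quarter turn under the hooks to the stops, and let it rise and go, so that it is locked behind the hooks' lips. Leave the spice jars and the squeeze bottle where they stand.

Things in the scene. Friction and masses are not known exactly. Their poses are not given: they have to be found in the camera images.
- mill_bowl: Food mill bowl: steel cone open at top and bottom, rim 176 mm across and 97 mm high, fixed firmly by three suction feet (they reach 98 mm from the axis). Origin on the worktop under its centre, z up. A black-gripped handle runs along +x to 220 mm from the axis, 90 mm high. Two alike hooks sit inside the wall at +y and -y (hook_1, hook_2). Inner radius: 60 mm at the ledge, 82 mm at the rim.
- ledge (a point): Centre of the ring ledge inside the bowl, on the bowl's axis at its top face, 26 mm above the worktop. The ledge is 8 mm wide and open in the middle; the sieve disc lies on it with 3 mm play all round, and passes between the hooks with 4 mm to spare on either side. Axes as the bowl's.
- hook_1 (a point): Under the flat roof of the hook at the bowl's +y wall, 68 mm from the axis, 87 mm high. The roof is 28 mm wide along the bowl's x, 3 mm thick, reaches in to 62 mm from the axis. At its -x edge a lip hangs down to 82.5 mm high; at its +x edge an end stop hangs to 73 mm; 20 mm lies between. A bar end enters under the lip turning clockwise seen from above, meets the stop, and rises behind the lip.
- hook_2 (a point): The same under the other hook, at the bowl's -y wall, turned by half a turn about the bowl's axis (its lip at the bowl's +x, its end stop at -x), so that clockwise seen from above also brings the bar's other end under its lip and to its stop.
- sieve_disc: Sieve disc: flat perforated grey metal disc, diameter 115 mm, 5 mm thick (6.4 mm at the edge bead), 0.14 to 0.24 kg, lying on the worktop at the left. Origin: centre of its underside, z up. At its centre stands a round steel stud to lift it by: diameter 14 mm (17 mm at its root), top 24 mm above the underside.
- crank_unit: Crank unit, upright on its blade at the right, about 0.4 kg. Origin: underside, on the axle; z up the axle, x along the crank arm. Blade wings reach 51 mm out; hollow foot (bore 21 mm wide, 20 deep) goes loosely over the disc's stud; spring; cross bar; hub. Assembled, it stands on the disc, origin 31 mm above the worktop. Pushing the hub does not work the spring; pushing the cross bar does.
- hub (a point): Middle of the round steel hub on top of the axle, 84 mm above the unit's underside: diameter 24 mm, z 72 to 96 mm of the unit, to carry the unit by; its lower end is 7 mm above the cross bar. The flat crank arm (12 mm wide, z 73 to 80 mm) leaves it along the unit's +x and bears a black knob, 23 mm wide, 88 mm from the axle, top at z = 119 mm: close the fingers across the arm.
- cross_bar: Cross bar: flat steel, 144 mm long (its x), 6 mm thick, ends 14 mm wide, middle block 34 mm wide (its y), 46 mm long, to grip astride the hub, whose top is 35 mm above. Origin: bar's middle. Starts with +x along the crank arm; turns on the axle with 0.3 N m drag, so the crank follows. In the mill: free 93 mm above the worktop, clears the lips at 79 or less, locked 84 and along the bowl's y.
- spring_cup (a joint): How far the cross bar is pressed down the axle against the spring, in m: 0 free, 0.0145 to 0.018 to pass under the hooks' lips, about 0.009 when locked, 0.020 at the end of travel. The spring pushes back with 4 N at 0 and 0.5 N more per mm (11.5 N at 15 mm).
- squeeze_oil: Bystander: white squeeze bottle with a spout, 55 mm wide, 165 mm tall, at the far left. Origin: centre of its underside.
- spice_1: Bystander: spice jar with a dark cap, 41 mm wide, 105 mm tall, near the front edge, either left of the sieve disc or between the mill and the crank unit. Origin: centre of its underside.
- spice_2: Bystander: a second spice jar of the same size, in the other of these two places. Origin: centre of its underside.
- hanging_ladle (a point): Lowest nearby end of the ladles and pans that hang over the back of the range (fixed). None of them hangs nearer than x = 0.52 m or lower than z = 0.46 m; over the mill and to its right they end at about z = 0.52 to 0.65 m. Swing the arm from place to place low or drawn in, so that wrist and forearm stay clear of them.

How it is judged:
By the outcome, as a careful person would: the job done as asked, in the order asked, and still so for the second after the job is handed in, with the robot touching nothing.
It also fails if it takes over 72 s, if anything falls off the work surface, if the arm or the gripper's body presses on something with over 40 N, if the wrist force passes 120 N, or if a joint passes its speed limit or range.

## Working session

There is one attempt and no reset: what is moved stays moved. The work goes in short steps, Python scripts to look and compute and a tool call to move; the robot and the scene stay as the last step left them, time stands still between calls to the robot, and variables do not carry over. Pictures are saved under pics/ and viewed, at most 10 in all, crops included, and the job is handed in when it is done.

Besides the shell and the picture viewer there is one more tool, called after "Request:" as name([rows], argument=value, ...), one row to a line, values as JSON. drive_tool: Moves the arm, as the interface text tells. Its arguments: {"type":"object","properties":{"rows":{"type":"array","items":{"type":"array"}},"jaw":{"type":"number"},"grip_force":{"type":"number"}},"required":["rows"]}

```bash
mkdir -p pics; ls; cat > h.py <<'E'
import numpy as np, cv2
from station import ctrl, vision
def snap(name,fn=None):
    d=vision.get_image(name)
    if fn: cv2.imwrite('pics/'+fn,d['image'])
    d['f']=d['image'].shape[0]/2/np.tan(np.radians(d['vertical_fov'])/2)
    return d
def ray(d,u,v,z):
    R=np.array(d['R']);t=np.array(d['t'])
    C=-R.T@t; r=R.T@np.array([(u-d['cx'])/d['f'],(v-d['cy'])/d['f'],1])
    return C+r*(z-C[2])/r[2]
def proj(d,X):
    c=np.array(d['R'])@np.array(X)+np.array(d['t']); return c[:2]/c[2]*d['f']+[d['cx'],d['cy']]
E
python3 - <<'E'
from h import *
import pickle
o=ctrl.get_obs();print(o,ctrl.finger_overhang)
for n in('scene','top'):
    d=snap(n,n+'0.png');pickle.dump(d,open(n+'0.pkl','wb'))
    R=np.array(d['R']);print(n,-R.T@np.array(d['t']),R[2],d['f'],d['cx'],d['cy'])
E
```

```text
pics
{'t': 0.0, 'q': array([-1.39099294e+00,  5.33787319e-02,  1.61430959e+00, -5.42280606e-06,
        1.47603219e+00, -1.19007783e-01]), 'dq': array([-1.65171792e-03,  1.08339412e-04, -3.45350001e-04,  8.30198356e-05,
        8.32351533e-04,  6.93545894e-04]), 'effort': array([ 7.51889947e-04, -3.93676400e+01, -3.70179927e+01, -2.35974875e-05,
        6.94304341e-03, -1.38453140e-05]), 'tool_pos': array([ 0.18389738, -0.59682492,  0.30264001]), 'tool_rot': array([-3.10449133e+00, -4.67311460e-01,  1.09987319e-04]), 'contact_force': array([-0.12205189, -0.54228677,  0.12963692]), 'wrist_torque': array([ 0.00245172,  0.03606296, -0.00638222]), 'grip_force': 0.0, 'opening': 0.08560613163173009} 0.0726
scene [-0.25342781 -0.93927212  1.63174554] [ 0.42182861  0.54590277 -0.72391352] 617.8323713941132 321.01581761879606 241.89525527945213
top [0.09471802 0.23569928 1.67988908] [ 0.28408374 -0.09725244 -0.95385449] 477.83970483139507 320.64028483253276 239.17656167394566
```

View pics/top0.png

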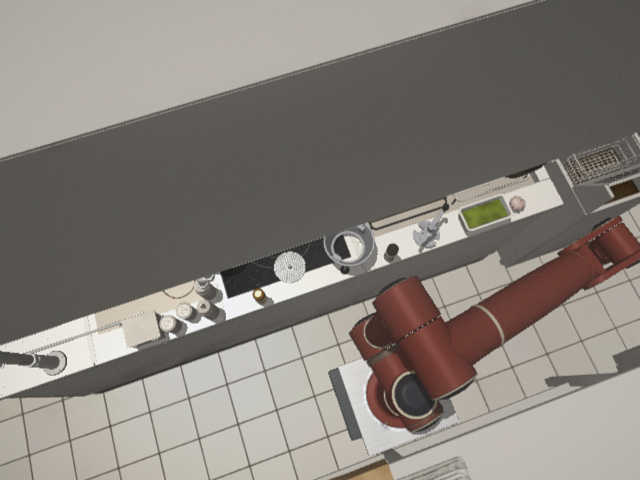

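View pics/scene0.png

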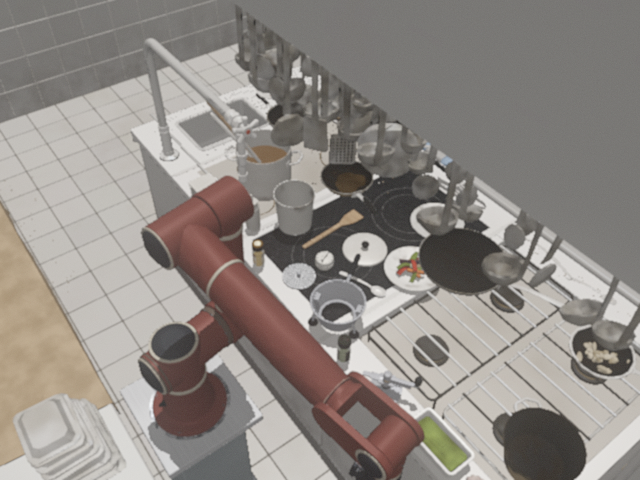

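Top view: disc ≈(290,267), bowl ≈(348,244), crank ≈(430,233), jars (260,295) and (392,250). The scene view agrees. Enlarging both.

```bash
python3 - <<'E'
from h import *
a=cv2.imread('pics/top0.png')[200:310,240:460]; b=cv2.imread('pics/scene0.png')[250:420,270:440]
a=cv2.resize(a,None,fx=3.6,fy=3.6,interpolation=cv2.INTER_CUBIC);cv2.imwrite('pics/c1.png',a)
b=cv2.resize(b,None,fx=3.5,fy=3.5,interpolation=cv2.INTER_CUBIC);cv2.imwrite('pics/c2.png',b)
import pickle
d=pickle.load(open('top0.pkl','rb'))
for n,u,v,z in[('disc',290,267,.003),('bowl',349,245,.097),('jarL',259,294,.105),('jarR',392,249,.105),('crank',430,233,.07)]: print(n,ray(d,u,v,z))
E
```

```text
disc [0.53122124 0.20398716 0.003     ]
bowl [ 0.51379468 -0.01131357  0.097     ]
jarL [0.4507065 0.3324295 0.105    ]
jarR [ 0.44947438 -0.14436845  0.105     ]
crank [ 0.46776781 -0.30190147  0.07      ]
```

View pics/c1.png

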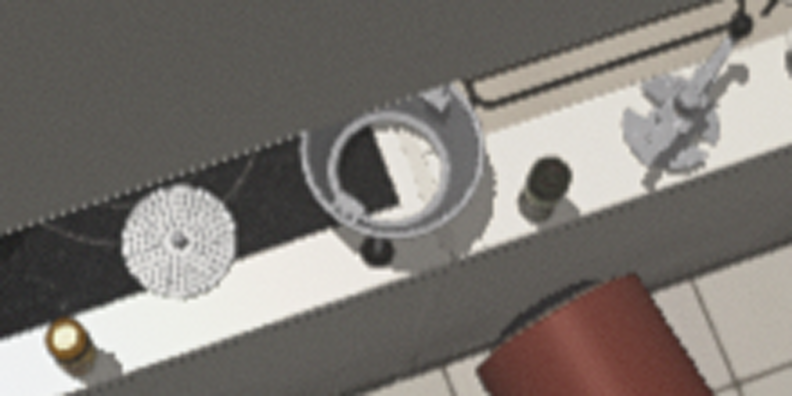

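View pics/c2.png

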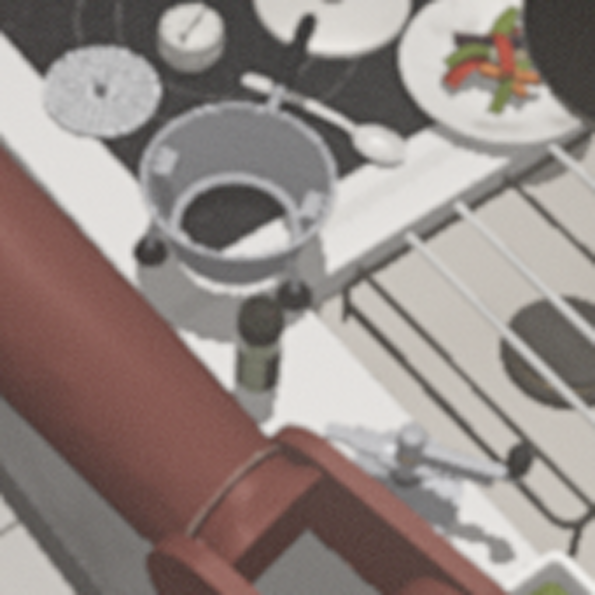

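Top crop: disc stud (180,241), hooks (348,208),(437,97), hub (688,103), knob (740,25). Scene crop: stud (101,90), hooks (165,160),(312,205), hub top (412,432), knob (518,455), handle grip at about (305,30).

```bash
python3 - <<'E'
from h import *
import pickle
T=pickle.load(open('top0.pkl','rb'));S=pickle.load(open('scene0.pkl','rb'))
t=lambda u,v,z:ray(T,240+(u+.5)/3.6-.5,200+(v+.5)/3.6-.5,z).round(4)
s=lambda u,v,z:ray(S,270+(u+.5)/3.5-.5,250+(v+.5)/3.5-.5,z).round(4)
for n,a,b,z in[('stud',(180,239),(101,88),.024),('disc',(179,241),(102,91),.003),('hookfront',(348,208),(165,160),.088),('hookback',(437,97),(312,205),.088),('rim',(395,155),(238,185),.097),('hub',(687,100),(412,432),.094),('knob',(740,22),(519,453),.117),('barend?',(650,182),(330,432),.06),('handle',(0,0),(305,30),.09)]:
    print(n,t(*a,z),s(*b,z))
print(cv2.Rodrigues(np.array(ctrl.get_obs()['tool_rot']))[0])
E
```

```text
stud [0.5296 0.2045 0.024 ] [0.5281 0.1938 0.024 ]
disc [0.5335 0.2057 0.003 ] [0.5369 0.2049 0.003 ]
hookfront [0.4887 0.0441 0.088 ] [0.4943 0.0441 0.088 ]
hookback [ 0.5657 -0.0762  0.088 ] [ 0.5702 -0.0747  0.088 ]
rim [ 0.5212 -0.0154  0.097 ] [ 0.5259 -0.0231  0.097 ]
hub [ 0.4806 -0.3036  0.094 ] [ 0.486  -0.3071  0.094 ]
knob [ 0.5319 -0.3761  0.117 ] [ 0.5316 -0.3819  0.117 ]
barend? [ 0.4227 -0.2474  0.06  ] [ 0.4469 -0.2525  0.06  ]
handle [0.8043 0.2985 0.09  ] [0.6971 0.0919 0.09  ]
[[ 9.55706177e-01  2.94322277e-01 -3.16244206e-04]
 [ 2.94322352e-01 -9.55704457e-01  1.82857639e-03]
 [ 2.35954770e-04 -1.84065949e-03 -9.99998278e-01]]
```

```bash
cat >> h.py <<'E'
def plan(pos,psi,n,k=3):
    """rows from the measured pose to world pos, tool-x yaw psi (deg), tool down"""
    o=ctrl.get_obs();p=np.array(o['tool_pos']);R=cv2.Rodrigues(np.array(o['tool_rot']))[0]
    dy=(psi-np.degrees(np.arctan2(R[1,0],R[0,0]))+180)%360-180
    w=-np.radians(dy)/n; d=(np.array(pos)-p)/n
    print('from',p.round(4),'yaw',round(np.degrees(np.arctan2(R[1,0],R[0,0])),2),'tilt',R[:2,2].round(4))
    rows=[]
    for i in range(n):
        rows.append([[round(float(x),k+1) for x in R.T@d],round(float(w),4)]); R=R@cv2.Rodrigues(np.array([0,0,w]))[0]
    print(str(rows).replace(' ',''))
E
python3 - <<'E'
from h import *
plan((.44,-.12,.30),123,14)
E
```

```text
from [ 0.1839 -0.5969  0.3028] yaw 17.12 tilt [-0.0003  0.0018]
[[[0.0275,-0.0272,0.0003],-0.132],[[0.0308,-0.0233,0.0003],-0.132],[[0.0336,-0.019,0.0003],-0.132],[[0.0359,-0.0145,0.0003],-0.132],[[0.0374,-0.0096,0.0003],-0.132],[[0.0384,-0.0046,0.0003],-0.132],[[0.0387,0.0005,0.0003],-0.132],[[0.0383,0.0056,0.0003],-0.132],[[0.0372,0.0106,0.0003],-0.132],[[0.0355,0.0154,0.0003],-0.132],[[0.0331,0.0199,0.0003],-0.132],[[0.0302,0.0241,0.0003],-0.132],[[0.0268,0.0279,0.0003],-0.132],[[0.0229,0.0311,0.0003],-0.132]]
```

Request:
drive_tool([
  [[0.027,-0.027,0],-0.132],
  [[0.031,-0.023,0],-0.132],
  [[0.034,-0.019,0],-0.132],
  [[0.036,-0.014,0],-0.132],
  [[0.037,-0.01,0],-0.132],
  [[0.038,-0.005,0],-0.132],
  [[0.039,0,0],-0.132],
  [[0.038,0.006,0],-0.132],
  [[0.037,0.011,0],-0.132],
  [[0.035,0.015,0],-0.132],
], jaw=0.0)

```text
t: 1.1
tool_pos: [0.3666, -0.2564, 0.3035]
tool_rot: [-2.161, -2.279, -0.0]
contact_force: [0.8, -0.1, 0.1]
opening: 0.0852
grip_force: 0.0
```

Request:
drive_tool([
  [[0.033,0.02,0],-0.132],
  [[0.03,0.024,0],-0.132],
  [[0.027,0.028,0],-0.132],
  [[0.023,0.031,0],-0.132],
  [[0,0,0],0],
  [[0,0,0],0],
])

```text
t: 1.7
tool_pos: [0.4394, -0.1213, 0.3034]
tool_rot: [-1.497, -2.761, 0.001]
contact_force: [-0.3, -0.2, 0.1]
opening: 0.0854
grip_force: 0.0
```

```bash
python3 - <<'E'
from h import *
import pickle
d=snap('wrist','w1.png');pickle.dump(d,open('w1.pkl','wb'))
R=np.array(d['R']);print(-R.T@np.array(d['t']),R[2],d['f'])
print(proj(d,(.53,-.016,.097)))
plan((.53,.205,.20),123,10)
E
```

```text
[ 0.4002089  -0.06171012  0.37249202] [ 0.1514999  -0.23494562 -0.96012933] 393.75662736301473
[510.27530724 180.75293648]
from [ 0.4392 -0.122   0.3035] yaw 122.97 tilt [-0.0008 -0.0002]
[[[0.0225,0.0254,0.0103],-0.0],[[0.0225,0.0254,0.0103],-0.0],[[0.0225,0.0254,0.0103],-0.0],[[0.0225,0.0254,0.0103],-0.0],[[0.0225,0.0254,0.0103],-0.0],[[0.0225,0.0254,0.0103],-0.0],[[0.0225,0.0254,0.0103],-0.0],[[0.0225,0.0254,0.0103],-0.0],[[0.0225,0.0254,0.0103],-0.0],[[0.0225,0.0254,0.0103],-0.0]]
```

View pics/w1.png

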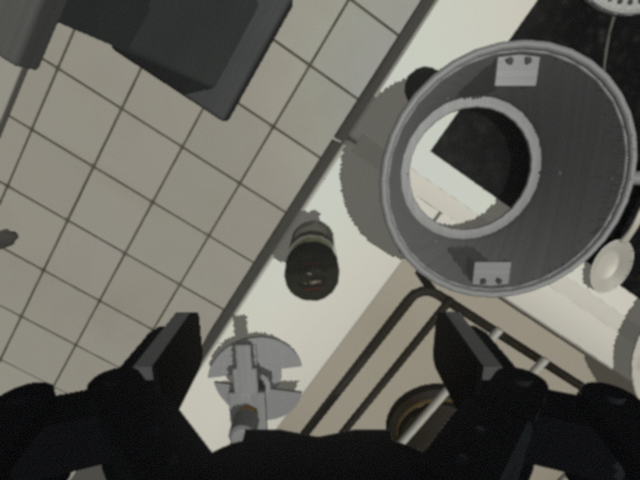

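Wrist view: rim spans u≈384..634, v≈41..297; hook roofs' inner edges centre near (517,86) and (492,263); ledge's opening near (471,167); crank at lower left, hub near (245,375), knob (245,415).

Request:
drive_tool([
  [[0.022,0.025,0.006],0],
  [[0.022,0.025,0.01],0],
  [[0.022,0.025,0.01],0],
  [[0.022,0.025,0.01],0],
  [[0.022,0.025,0.01],0],
  [[0.022,0.025,0.01],0],
  [[0.022,0.025,0.01],0],
  [[0.022,0.025,0.01],0],
  [[0.022,0.025,0.01],0],
  [[0,0,0],0],
])

```text
t: 2.75
tool_pos: [0.5202, 0.1676, 0.2159]
tool_rot: [-1.497, -2.759, 0.002]
contact_force: [0.7, -1.0, 0.7]
opening: 0.0852
grip_force: 0.0
```

```bash
python3 - <<'E'
from h import *
import pickle
d=pickle.load(open('w1.pkl','rb'))
for a,b,z in[((517.5,86),(492,263),.09),((384,175),(634,155),.097),((510,41),(505,297),.097)]:
    A,B=ray(d,*a,z),ray(d,*b,z);v=A-B
    print(A.round(4),B.round(4),((A+B)/2).round(4),np.hypot(*v[:2]).round(4),np.degrees(np.arctan2(v[1],v[0])).round(1))
H=ray(d,252,375,.096);K=ray(d,246,412,.119);print('hub,knob',H,K)
# overlay check
im=d['image'].copy()
c=np.array([.530,-.016]);
d2=snap('wrist','w2.png');pickle.dump(d2,open('w2.pkl','wb'));print(ctrl.get_obs()['tool_pos'],proj(d2,(.53,.2045,.024)))
E
```

```text
[0.4959 0.0357 0.09  ] [ 0.5625 -0.0695  0.09  ] [ 0.5292 -0.0169  0.09  ] 0.1246 122.3
[ 0.4542 -0.0606  0.097 ] [0.5891 0.0433 0.097 ] [ 0.5217 -0.0087  0.097 ] 0.1703 -142.4
[0.4719 0.0509 0.097 ] [ 0.5843 -0.0848  0.097 ] [ 0.5281 -0.017   0.097 ] 0.1762 129.6
hub,knob [ 0.45855454 -0.24866299  0.096     ] [ 0.466339   -0.26370563  0.119     ]
[0.52024747 0.16636128 0.21671017] [360.93918586 203.58381893]
```

View pics/w2.png

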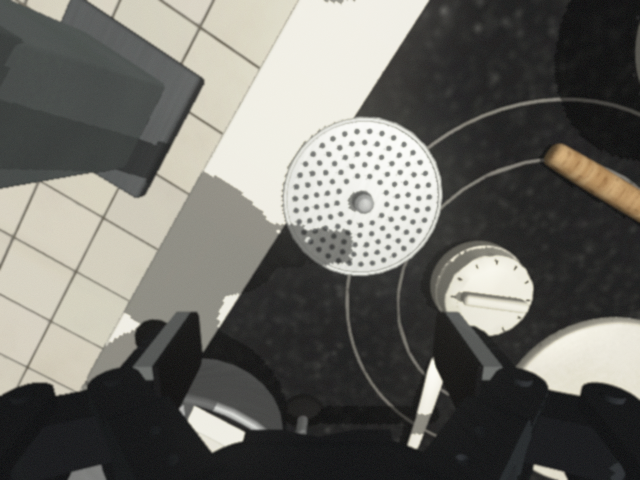

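Stud top at (364,202), disc centre ≈(363,196.5): matches the estimate.

```bash
python3 - <<'E'
from h import *
import pickle
d=pickle.load(open('w2.pkl','rb'))
print(ray(d,364,202,.024),ray(d,363,196.5,.006))
g=cv2.cvtColor(d['image'],cv2.COLOR_BGR2GRAY)
s=ray(d,364,202,.024)
plan((s[0],s[1],.12),123,6)
plan((s[0],s[1],.0726+.008),123,6)
E
```

```text
[0.53110468 0.20649232 0.024     ] [0.53168752 0.20791189 0.006     ]
from [0.5202 0.1664 0.2167] yaw 122.99 tilt [-0.0023 -0.0008]
[[[0.0046,0.0052,0.0161],-0.0],[[0.0046,0.0052,0.0161],-0.0],[[0.0046,0.0052,0.0161],-0.0],[[0.0046,0.0052,0.0161],-0.0],[[0.0046,0.0052,0.0161],-0.0],[[0.0046,0.0052,0.0161],-0.0]]
from [0.5202 0.1664 0.2167] yaw 122.99 tilt [-0.0023 -0.0008]
[[[0.0046,0.0052,0.0227],-0.0],[[0.0046,0.0052,0.0227],-0.0],[[0.0046,0.0052,0.0227],-0.0],[[0.0046,0.0052,0.0227],-0.0],[[0.0046,0.0052,0.0227],-0.0],[[0.0046,0.0052,0.0227],-0.0]]
```

Request:
drive_tool([
  [[0.0046,0.0052,0.02],0],
  [[0.0046,0.0052,0.02],0],
  [[0.0046,0.0052,0.02],0],
  [[0.0046,0.0052,0.02],0],
  [[0.0046,0.0052,0.02],0],
  [[0.0046,0.0052,0.01],0],
  [[0,0,0.01],0],
  [[0,0,0.01],0],
  [[0,0,0],0],
  [[0,0,0],0],
], jaw=0.4)

```text
t: 3.8
tool_pos: [0.5316, 0.2065, 0.0882]
tool_rot: [1.499, 2.76, 0.0]
contact_force: [-0.4, -0.0, -0.0]
opening: 0.0511
grip_force: 0.0
```

```bash
python3 - <<'E'
from h import *
import pickle
d=snap('wrist','w3.png');pickle.dump(d,open('w3.pkl','wb'));print(ctrl.get_obs(),ctrl.finger_overhang,proj(d,(.531,.2065,.024)))
plan((.5313,.207,.0815),123,4)
E
```

```text
{'t': 3.85, 'q': array([ 2.40261735e-01,  1.56934551e-01,  1.88815228e+00, -8.78205006e-05,
        1.09544861e+00, -3.35440494e-01]), 'dq': array([ 0.00196537, -0.0042264 , -0.00484729,  0.00061481, -0.00095704,
       -0.00038763]), 'effort': array([-5.70600713e-02, -3.72781813e+01, -3.04604888e+01, -3.40145205e-03,
        1.58668781e-02, -6.59440502e-04]), 'tool_pos': array([0.531829  , 0.20667272, 0.08857792]), 'tool_rot': array([1.49893850e+00, 2.75998951e+00, 1.02602152e-03]), 'contact_force': array([ 0.66664503, -0.68801057,  1.09679089]), 'wrist_torque': array([-0.03923364,  0.01178562,  0.02881233]), 'grip_force': 0.0, 'opening': 0.05131274018937738} 0.0726 [316.95957774 328.96866391]
from [0.5318 0.2067 0.0886] yaw 122.99 tilt [0.001  0.0002]
[[[0.0001,-0.0001,0.0018],-0.0001],[[0.0001,-0.0001,0.0018],-0.0001],[[0.0001,-0.0001,0.0018],-0.0001],[[0.0001,-0.0001,0.0018],-0.0001]]
```

View pics/w3.png

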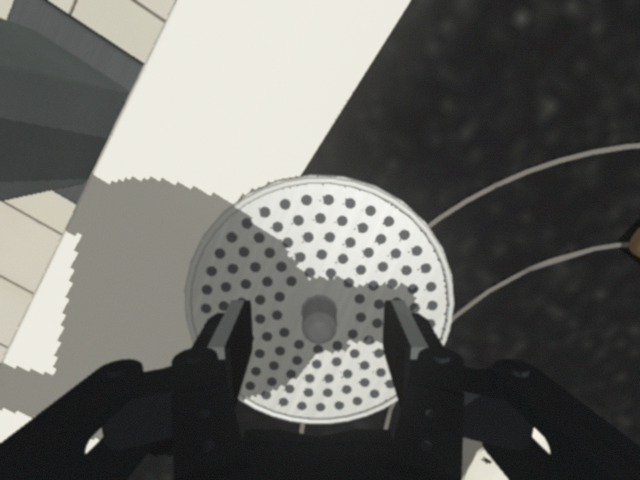

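Stud top at (320,325), predicted (317,329): about 1.3 mm farther along tool x. Correct, descend and grip.

Request:
drive_tool([
  [[0.0012,0,0.003],0],
  [[0,0,0.004],0],
  [[0,0,0],0],
])

```text
t: 4.15
tool_pos: [0.5303, 0.2078, 0.0804]
tool_rot: [-1.498, -2.76, 0.001]
contact_force: [0.4, 0.5, 0.6]
opening: 0.0512
grip_force: 0.0
```

Request:
drive_tool([
  [[0,0,0],0],
  [[0,0,0],0],
  [[0,0,0],0],
  [[0,0,0],0],
  [[0,0,0],0],
  [[0,0,0],0],
], jaw=1.0, grip_force=50)

```text
t: 4.75
tool_pos: [0.5309, 0.2079, 0.0812]
tool_rot: [1.499, 2.761, 0.0]
contact_force: [-1.0, 0.0, 2.4]
opening: 0.0118
grip_force: 48.8
```

Request:
drive_tool([
  [[0,0,-0.01],0],
  [[0,0,-0.02],0],
  [[0,0,-0.03],0],
  [[0,0,-0.035],0],
  [[0,0,-0.035],0],
  [[0,0,0],0],
])

```text
t: 5.35
tool_pos: [0.5336, 0.2086, 0.2177]
tool_rot: [1.495, 2.754, 0.012]
contact_force: [1.2, -0.4, -1.0]
opening: 0.0117
grip_force: 48.9
```

```bash
python3 - <<'E'
from h import *
import pickle
d=snap('wrist','w4.png');pickle.dump(d,open('w4.pkl','wb'));print(ctrl.finger_overhang)
plan((.529,-.017,.215),123,8)
E
```

```text
0.0726
from [0.5323 0.2082 0.2145] yaw 123.01 tilt [0.0065 0.0016]
[[[-0.0234,-0.0157,-0.0001],0.0],[[-0.0234,-0.0157,-0.0001],0.0],[[-0.0234,-0.0157,-0.0001],0.0],[[-0.0234,-0.0157,-0.0001],0.0],[[-0.0234,-0.0157,-0.0001],0.0],[[-0.0234,-0.0157,-0.0001],0.0],[[-0.0234,-0.0157,-0.0001],0.0],[[-0.0234,-0.0157,-0.0001],0.0]]
```

View pics/w4.png

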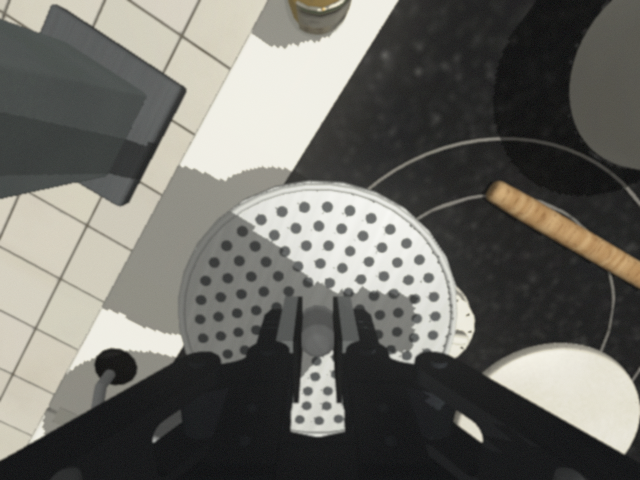

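Disc held level, edges u 180..456, top 182, bottom ≈437.

```bash
python3 - <<'E'
from h import *
import pickle
from scipy.optimize import least_squares
d=pickle.load(open('w4.pkl','rb'));o=ctrl.get_obs();p=o['tool_pos'];R=cv2.Rodrigues(np.array(o['tool_rot']))[0]
def fun(c):
    th=np.linspace(0,2*np.pi,361);X=[proj(d,(c[0]+.0575*np.cos(a),c[1]+.0575*np.sin(a),p[2]-c[2])) for a in th];X=np.array(X)
    return [X[:,0].min()-180,X[:,0].max()-456,X[:,1].min()-182,X[:,1].max()-437]
s=least_squares(fun,[p[0],p[1],.076]);print(s.x,s.fun,p)
print('tool-frame off',R.T@(np.array([s.x[0],s.x[1],p[2]-s.x[2]])-p))
X=[proj(d,p+R@np.array([0,0,.0726]))];print(X)
d5=pickle.load(open('w1.pkl','rb'))
# refine bowl: rim fit from w1
def f2(c):
    th=np.linspace(0,2*np.pi,361);X=np.array([proj(d5,(c[0]+.088*np.cos(a),c[1]+.088*np.sin(a),.097)) for a in th])
    return [X[:,0].min()-383.5,X[:,0].max()-635,X[:,1].min()-41,X[:,1].max()-297]
s=least_squares(f2,[.529,-.017]);print(s.x,s.fun)
E
```

```text
[0.53700425 0.2050264  0.07612241] [-0.99426373  1.00138342  0.99840687 -1.21930649] [0.53225866 0.20821699 0.214518  ]
tool-frame off [-0.00509508  0.00176192  0.07614629]
[array([314.19303153, 314.64076112])]
[ 0.52852739 -0.01709682] [-2.74590898  2.67368798 -0.26371359  0.96566813]
```

Request:
drive_tool([
  [[-0.0234,-0.0157,0],0],
  [[-0.0234,-0.0157,0],0],
  [[-0.0234,-0.0157,0],0],
  [[-0.0234,-0.0157,0],0],
  [[-0.0234,-0.0157,0],0],
  [[-0.0234,-0.0157,0],0],
  [[-0.0234,-0.0157,0],0],
  [[-0.0234,-0.0157,0],0],
  [[0,0,0.01],0],
  [[0,0,0],0],
])

```text
t: 6.4
tool_pos: [0.5255, -0.0176, 0.1975]
tool_rot: [-1.498, -2.755, 0.002]
contact_force: [-0.4, 0.6, -2.4]
opening: 0.0117
grip_force: 49.0
```

```bash
python3 - <<'E'
from h import *
import pickle
for n,u,v,dz,p in[('w3',320,325,None,[.5318,.2067,.0886]),('w4',317,335,.0575,[.53226,.2082,.2145])]:
    d=pickle.load(open(n+'.pkl','rb'));print(n,ray(d,u,v,.024 if dz is None else p[2]-dz)-p)
d=snap('wrist','w5.png');pickle.dump(d,open('w5.pkl','wb'));o=ctrl.get_obs();print(o['tool_pos'],o['tool_rot'])
plan((.529,-.017,.15),123,5)
E
```

```text
w3 [-0.00074165  0.00180134 -0.0646    ]
w4 [ 1.71622266e-03  1.43899611e-05 -5.75000000e-02]
[ 0.52591984 -0.01707154  0.19826571] [-1.49705656e+00 -2.75637840e+00  1.79399567e-03]
from [ 0.5259 -0.0171  0.1983] yaw 122.98 tilt [-0.0049  0.0013]
[[[-0.0004,0.0006,0.0097],-0.0001],[[-0.0004,0.0006,0.0097],-0.0001],[[-0.0004,0.0006,0.0097],-0.0001],[[-0.0004,0.0006,0.0097],-0.0001],[[-0.0004,0.0006,0.0097],-0.0001]]
```

View pics/w5.png

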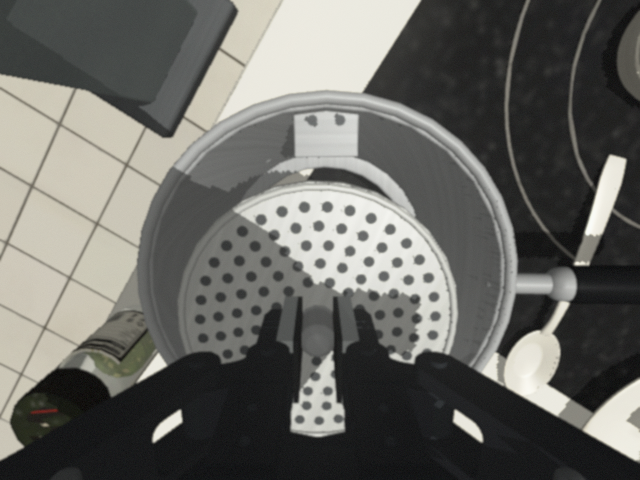

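Disc above bowl: hook_1 inner edge centre (326,157), rim left 139, right 516, top 92; handle axis (590,284).

```bash
python3 - <<'E'
from h import *
import pickle
from scipy.optimize import least_squares
d=pickle.load(open('w5.pkl','rb'));p=np.array(ctrl.get_obs()['tool_pos'])
th=np.linspace(0,2*np.pi,361)
C=lambda c,r,z:np.array([proj(d,(c[0]+r*np.cos(a),c[1]+r*np.sin(a),z)) for a in th])
def f(c):
    X=C(c,.088,.097);h=proj(d,(c[0]+.062*np.cos(c[2]+np.pi/2),c[1]+.062*np.sin(c[2]+np.pi/2),.09))
    g=proj(d,(c[0]+.12*np.cos(c[2]),c[1]+.12*np.sin(c[2]),.09))
    return [X[:,0].min()-139,X[:,0].max()-516,X[:,1].min()-92,h[0]-326,h[1]-157,g[1]-284]
s=least_squares(f,[.529,-.017,.57]);print('bowl',s.x[:2],np.degrees(s.x[2]),s.fun.round(1))
def g(c):
    X=C(c,.0575,p[2]-.076);return [X[:,0].min()-180,X[:,0].max()-456,X[:,1].min()-182,X[:,1].max()-437]
q=least_squares(g,[.526,-.017]);print('disc',q.x,q.fun.round(1)); print('stud',ray(d,317,335,p[2]-.0575))
print('shift world',s.x[:2]-q.x, 'tcp',p)
E
```

```text
bowl [ 0.52919586 -0.01617316] 34.07217318436121 [-2.1  3.   0.1 -0.9  0.1  0.5]
disc [ 0.52658314 -0.02019642] [-4.9  4.8 -1.7  3.8]
stud [ 0.52371973 -0.01615865  0.14076571]
shift world [0.00261272 0.00402325] tcp [ 0.52591984 -0.01707154  0.19826571]
```

```bash
cat > dfit.py <<'E'
from h import *
import pickle
from scipy.optimize import least_squares
d=pickle.load(open('w5.pkl','rb'));p=np.array([.52592,-.01707,.19827]);R=cv2.Rodrigues(np.array([-1.49705656e+00,-2.75637840e+00,1.79399567e-03]))[0]
th=np.linspace(0,2*np.pi,181)
def f(c):
    Q=cv2.Rodrigues(np.array([c[3],c[4],0.]))[0]; W=lambda v:proj(d,p+R@(np.array([c[0],c[1],c[2]])+Q@np.array(v)))
    X=np.array([W((.0575*np.cos(a),.0575*np.sin(a),-.0055)) for a in th]); t=W((0,0,-.024))
    return [X[:,0].min()-180,X[:,0].max()-456,X[:,1].min()-182,X[:,1].max()-437,t[0]-317,t[1]-335, c[3]*100]
s=least_squares(f,[0,0,.081,0,0]);print(s.x,np.array(s.fun).round(1))
E
python3 dfit.py; python3 - <<'E'
from h import *
i=cv2.imread('pics/w5.png')[165:450,170:470]
cv2.imwrite('pics/c5.png',cv2.resize(i,None,fx=2,fy=2,interpolation=cv2.INTER_CUBIC))
E
```

```text
[-0.00465499 -0.00094897  0.08850644 -0.00361982 -0.07701664] [ 1.3 -1.7 -2.2  0.6  0.4  1.6 -0.4]
```

View pics/c5.png

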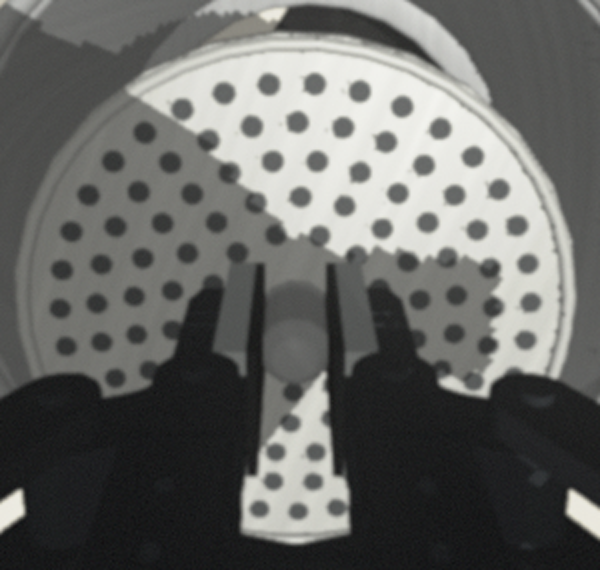

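Request:
drive_tool([
  [[0.0015,0.002,0.006],0],
  [[0.0015,0.002,0.006],0],
  [[0,0,0],0],
  [[0,0,0],0],
])

```text
t: 6.85
tool_pos: [0.529, -0.0123, 0.1885]
tool_rot: [-1.497, -2.761, 0.0]
contact_force: [-0.2, 0.2, -1.5]
opening: 0.012
grip_force: 49.0
```

```bash
python3 - <<'E'
from h import *
import pickle
d=snap('wrist');pickle.dump(d,open('w6.pkl','wb'));o=ctrl.get_obs();print(o['tool_pos'],o['tool_rot'])
cv2.imwrite('pics/c6.png',cv2.resize(d['image'][60:460,120:540],None,fx=1.5,fy=1.5,interpolation=cv2.INTER_CUBIC))
E
```

```text
[ 0.52916899 -0.01247087  0.18892534] [ 1.49788842e+00  2.76149095e+00 -2.87304754e-05]
```

View pics/c6.png

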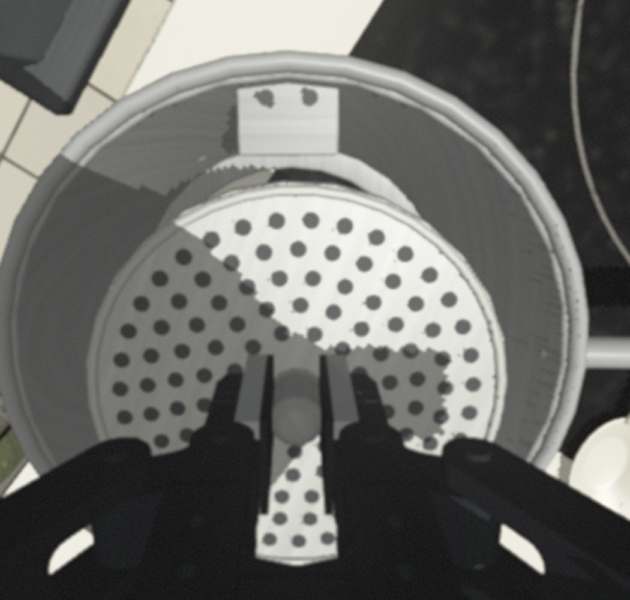

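```bash
python3 - <<'E'
from h import *
import pickle
from scipy.optimize import least_squares
d=pickle.load(open('w6.pkl','rb'));o=ctrl.get_obs();p=np.array(o['tool_pos']);R=cv2.Rodrigues(np.array(o['tool_rot']))[0]
th=np.linspace(0,2*np.pi,361)
C=lambda c,r,z:np.array([proj(d,(c[0]+r*np.cos(a),c[1]+r*np.sin(a),z)) for a in th])
def f(c):
    X=C(c,.088,.097);h=proj(d,(c[0]+.062*np.cos(c[2]+np.pi/2),c[1]+.062*np.sin(c[2]+np.pi/2),.09))
    return [X[:,0].min()-120,X[:,0].max()-511.3,X[:,1].min()-94.7,h[0]-312.3,h[1]-163.3]
s=least_squares(f,[.529,-.017,.57]);print('bowl',s.x[:2],np.degrees(s.x[2]),s.fun.round(1))
for use in (1,0):
  def g(c):
    X=C(c,.0575,p[2]-c[2]);return [X[:,0].min()-179.3,X[:,0].max()-456.7,X[:,1].min()-182,(X[:,1].max()-436.7)*use]
  q=least_squares(g,[.526,-.017,.08]);print('disc',q.x,q.fun.round(1))
  print('shift tool',R.T@np.append(s.x[:2]-q.x[:2],0), 'disc in tool',R.T@(np.append(q.x[:2],p[2])-p))
print('bowl from tcp in tool',R.T@(np.append(s.x[:2],p[2])-p))
E
```

```text
bowl [ 0.52976736 -0.01569947] 34.28479322126093 [-4.3  4.3  0.8  0.   0.2]
disc [ 0.53119435 -0.01599347  0.07954306] [-0.5  0.5  0.5 -0.6]
shift tool [ 1.02461560e-03 -1.03580755e-03 -1.50080384e-08] disc in tool [-4.05720664e-03 -2.23289470e-04  9.53561861e-08]
disc [ 0.5311385  -0.01590642  0.08015183] [-0.  0. -0. -0.]
shift tool [ 9.21193657e-04 -1.03646247e-03 -1.26191655e-08] disc in tool [-3.95378471e-03 -2.22634544e-04  9.29673132e-08]
bowl from tcp in tool [-3.03259105e-03 -1.25909702e-03  8.03481476e-08]
```

Disc centred to about 1 mm; shift and lower, stepwise.

Request:
drive_tool([
  [[0.001,-0.001,0.006],0],
  [[0,0,0.01],0],
  [[0,0,0.01],0],
  [[0,0,0.01],0],
  [[0,0,0.01],0],
  [[0,0,0],0],
])

```text
t: 7.5
tool_pos: [0.5264, -0.0124, 0.1404]
tool_rot: [-1.497, -2.757, 0.002]
contact_force: [-1.1, -0.4, -2.1]
opening: 0.0115
grip_force: 49.0
```

Request:
drive_tool([
  [[0,0,0.008],0],
  [[0,0,0.008],0],
  [[0,0,0.006],0],
  [[0,0,0.003],0],
  [[0,0,0],0],
  [[0,0,0],0],
])

```text
t: 8.1
tool_pos: [0.5278, -0.0126, 0.118]
tool_rot: [1.499, 2.761, 0.0]
contact_force: [0.7, 0.5, -1.0]
opening: 0.0118
grip_force: 49.0
```

Request:
drive_tool([
  [[0,0,0.002],0],
  [[0,0,0.002],0],
  [[0,0,0.002],0],
  [[0,0,0],0],
  [[0,0,0],0],
])

```text
t: 8.6
tool_pos: [0.5277, -0.0126, 0.1118]
tool_rot: [-1.499, -2.761, 0.0]
contact_force: [0.8, 0.1, -1.5]
opening: 0.0118
grip_force: 49.0
```

Request:
drive_tool([
  [[0,0,0.0015],0],
  [[0,0,0.0015],0],
  [[0,0,0],0],
  [[0,0,0],0],
])

```text
t: 9.0
tool_pos: [0.5277, -0.0126, 0.1088]
tool_rot: [-1.499, -2.761, 0.0]
contact_force: [0.1, 0.6, -2.7]
opening: 0.0121
grip_force: 49.0
```

Request:
drive_tool([
  [[0,0,0.001],0],
  [[0,0,0.001],0],
  [[0,0,0],0],
  [[0,0,0],0],
])

```text
t: 9.4
tool_pos: [0.5278, -0.0126, 0.1072]
tool_rot: [1.499, 2.761, 0.0]
contact_force: [-1.0, -0.6, 1.9]
opening: 0.0119
grip_force: 49.4
```

Request:
drive_tool([
  [[0,0,0.001],0],
  [[0,0,0.001],0],
  [[0,0,0],0],
  [[0,0,0],0],
])

```text
t: 9.8
tool_pos: [0.528, -0.0126, 0.1071]
tool_rot: [-1.498, -2.76, 0.001]
contact_force: [-8.1, 0.4, 14.1]
opening: 0.0118
grip_force: 51.0
```

Request:
drive_tool([
  [[0,0,-0.001],0],
  [[0,0,0],0],
  [[0,0,0],0],
  [[0,0,0],0],
  [[0,0,0],0],
], jaw=0.6)

```text
t: 10.3
tool_pos: [0.5276, -0.0126, 0.1056]
tool_rot: [-1.499, -2.761, 0.0]
contact_force: [-0.5, 0.5, 0.9]
opening: 0.0339
grip_force: 0.0
```

Request:
drive_tool([
  [[0,0,0.001],0],
  [[0,0,0.001],0],
  [[0,0,0.001],0],
  [[0,0,0.001],0],
  [[0,0,0],0],
  [[0,0,0],0],
])

```text
t: 10.9
tool_pos: [0.5278, -0.0126, 0.1028]
tool_rot: [-1.498, -2.76, 0.001]
contact_force: [-3.5, -0.1, 6.8]
opening: 0.0342
grip_force: 3.3
```

Request:
drive_tool([
  [[0,0,0.001],0],
  [[0,0,0.0005],0],
  [[0,0,0],0],
  [[0,0,-0.01],0],
  [[0,0,-0.02],0],
  [[0,0,-0.03],0],
  [[0,0,-0.04],0],
  [[0,0,-0.02],0],
  [[0,0,0],0],
  [[0,0,0],0],
])

```text
t: 11.9
tool_pos: [0.5277, -0.0126, 0.2203]
tool_rot: [1.499, 2.76, 0.0]
contact_force: [-0.7, 0.5, -0.3]
opening: 0.0344
grip_force: 0.0
```

```bash
python3 - <<'E'
from h import *
import pickle
d=snap('wrist','w7.png');pickle.dump(d,open('w7.pkl','wb'));o=ctrl.get_obs();print(o['tool_pos'],o['tool_rot'])
s=snap('scene','s7.png');pickle.dump(s,open('s7.pkl','wb'))
g=cv2.cvtColor(d['image'],cv2.COLOR_BGR2GRAY)
# perforation holes: small dark blobs; unproject at face height for seated disc
sb=cv2.SimpleBlobDetector_Params();sb.minArea=8;sb.maxArea=150;sb.minCircularity=.6;sb.filterByConvexity=False;sb.minThreshold=20;sb.maxThreshold=240;sb.thresholdStep=5;sb.minDistBetweenBlobs=4
k=[q.pt for q in cv2.SimpleBlobDetector_create(sb).detect(g)]
W=np.array([ray(d,*q,.031)[:2] for q in k]);r=np.hypot(*(W-[.5295,-.016]).T)
m=r<.065;print(len(k),m.sum());np.save('holes.npy',np.array(k)[m])
W=W[m]
print(np.c_[np.array(k)[m],W*1000].round(1)[::6].tolist())
print('bowl',proj(d,(.529,-.0165,.031)))
plan((.483,-.305,.26),124,10)
E
```

```text
[ 0.52707324 -0.01248793  0.21906852] [-1.49810543e+00 -2.75934413e+00  9.27499362e-04]
152 125
[[247.5, 243.8, 488.5, -40.4], [248.7, 255.8, 493.5, -47.4], [260.0, 229.9, 490.8, -27.4], [280.8, 250.6, 510.1, -32.2], [263.8, 219.0, 489.0, -19.5], [337.0, 260.8, 546.6, -17.3], [330.3, 308.8, 562.6, -50.0], [334.9, 297.8, 560.7, -41.1], [316.0, 280.7, 542.4, -37.5], [278.4, 217.3, 496.6, -13.2], [264.4, 198.4, 482.3, -7.4], [371.2, 285.8, 577.0, -19.6], [371.2, 267.1, 569.0, -8.2], [365.1, 251.8, 559.1, -1.4], [350.9, 229.1, 541.9, 6.6], [356.3, 217.0, 540.2, 15.4], [304.8, 187.8, 500.9, 13.0], [365.5, 239.7, 554.4, 5.8], [377.1, 207.0, 547.9, 28.4], [348.3, 182.0, 522.6, 31.7], [310.9, 159.6, 494.4, 30.4]]
bowl [316.32239689 246.59214399]
from [ 0.5268 -0.0124  0.2184] yaw 123.0 tilt [-0.0031  0.0005]
[[[-0.0221,-0.0196,-0.0042],-0.0017],[[-0.0221,-0.0197,-0.0042],-0.0017],[[-0.0221,-0.0197,-0.0042],-0.0017],[[-0.022,-0.0197,-0.0042],-0.0017],[[-0.022,-0.0198,-0.0042],-0.0017],[[-0.022,-0.0198,-0.0042],-0.0017],[[-0.0219,-0.0198,-0.0042],-0.0017],[[-0.0219,-0.0199,-0.0042],-0.0017],[[-0.0219,-0.0199,-0.0042],-0.0017],[[-0.0218,-0.02,-0.0042],-0.0017]]
```

Request:
drive_tool([
  [[-0.022,-0.02,-0.003],0],
  [[-0.022,-0.02,-0.003],0],
  [[-0.022,-0.02,-0.003],0],
  [[-0.022,-0.02,-0.003],0],
  [[-0.022,-0.02,-0.003],0],
  [[-0.022,-0.02,-0.003],0],
  [[-0.022,-0.02,-0.003],0],
  [[-0.022,-0.02,-0.003],0],
  [[0,0,0],0],
  [[0,0,0],0],
], jaw=0.0)

```text
t: 13.0
tool_pos: [0.4887, -0.2473, 0.2426]
tool_rot: [-1.499, -2.757, -0.001]
contact_force: [-0.0, 0.1, -0.2]
opening: 0.0853
grip_force: 0.0
```

```bash
python3 - <<'E'
from h import *
import pickle
d=pickle.load(open('w7.pkl','rb'));k=np.load('holes.npy')
W=np.array([ray(d,*q,.031)[:2] for q in k])
W=W[np.hypot(*(W-np.median(W,0)).T)<.056]
c,r=cv2.minEnclosingCircle((W*1000).astype(np.float32));print('disc c',c,r,len(W))
w1=pickle.load(open('w1.pkl','rb'))
for X in[(.483,-.305,.096),(.532,-.379,.119),(.483,-.305,.0)]:print(proj(w1,X))
print(ray(w1,255,375,.01))
d=snap('wrist','w8.png');pickle.dump(d,open('w8.pkl','wb'));o=ctrl.get_obs();print(o['tool_pos'],o['tool_rot'])
for n,X in dict(hub=(.483,-.305,.096),knob=(.532,-.379,.119),base=(.483,-.305,.0)).items():print(n,proj(d,X))
E
```

```text
disc c (525.8934936523438, -12.034200668334961) 52.868431091308594 125
[243.27277773 436.812656  ]
[244.66828277 542.06933598]
[259.33208219 371.0792025 ]
[ 0.47936588 -0.30507658  0.01      ]
[ 0.48890627 -0.24671225  0.24271539] [-1.49785781e+00 -2.75818276e+00 -1.16044883e-03]
hub [258.78312618 332.3459015 ]
knob [260.84939673 480.50470149]
base [275.16172926 276.99551668]
```

```bash
python3 - <<'E'
from h import *
import pickle
from scipy.optimize import minimize
d=pickle.load(open('w7.pkl','rb'));k=np.load('holes.npy')
W=np.array([ray(d,*q,.031)[:2] for q in k])*1000
def ent(c):
    r=np.hypot(*(W-c).T); h=np.exp(-.5*((r[:,None]-r[None])/.7)**2).sum();return -h
best=min(((ent(np.array([x,y])),x,y) for x in np.arange(520,538,.5) for y in np.arange(-24,-6,.5)))
print('disc',best); r=np.sort(np.hypot(*(W-best[1:]).T));print(r.round(0).astype(int).tolist())
d=pickle.load(open('w8.pkl','rb'))
g=cv2.cvtColor(d['image'],cv2.COLOR_BGR2GRAY)
x0,y0=200,260
roi=g[y0:420,x0:340]
c=cv2.HoughCircles(cv2.GaussianBlur(roi,(3,3),0),cv2.HOUGH_GRADIENT,1,8,param1=80,param2=14,minRadius=14,maxRadius=60)
print(None if c is None else (c[0]+[x0,y0,0])[:10].round(1).tolist())
z=(-(d['R']@np.array([.483,-.305,.096])+d['t']))[2];print('hub r px',.012*d['f']/abs(z))
print(cv2.resize(roi,(47,32),interpolation=cv2.INTER_AREA)//26)if 0 else None
s=cv2.resize(roi,(70,40),interpolation=cv2.INTER_AREA)
print('\n'.join(''.join(' .:-=+*#%@'[min(9,v//26)] for v in row) for row in s))
E
```

```text
disc (np.float64(-2872.1131536076164), np.float64(529.5), np.float64(-15.5))
[4, 17, 17, 18, 18, 18, 18, 18, 18, 18, 18, 18, 18, 18, 25, 25, 25, 25, 25, 25, 25, 25, 25, 25, 25, 25, 26, 26, 26, 26, 26, 26, 33, 33, 33, 33, 33, 33, 33, 33, 33, 33, 33, 33, 33, 33, 33, 33, 33, 33, 33, 33, 33, 33, 33, 33, 40, 40, 40, 40, 40, 40, 40, 40, 40, 40, 40, 40, 40, 40, 40, 40, 40, 40, 40, 40, 41, 41, 41, 41, 41, 41, 41, 41, 41, 48, 48, 48, 48, 48, 48, 48, 48, 48, 48, 48, 48, 48, 48, 48, 48, 48, 48, 48, 48, 48, 48, 48, 48, 48, 48, 48, 48, 48, 48, 48, 48, 48, 54, 56, 57, 57, 57, 57, 58]
[[277.5, 280.5, 59.4], [253.5, 323.5, 52.7], [282.5, 291.5, 48.1], [280.5, 315.5, 47.1], [286.5, 361.5, 41.3], [298.5, 333.5, 37.2], [303.5, 348.5, 34.3], [225.5, 316.5, 52.7], [298.5, 359.5, 31.6], [250.5, 280.5, 41.9]]
hub r px 19.71645378497186
=------::::::::::::::::::::::::::::::::-------==================+*****
------:::::::::::::::::::::::::::::::::=========================+*****
-----::::::::::::::::::::::::::::::::::::--=========+++++++++++++*****
-----:::::::::::::::::::::::::::::::::::-:::-======+**********
[... 1864 characters left out ...]
**********+=-------========-=-=+++++++++++++=:.....:=++++++++
**********************++++++========-=-=+++++++++++=-:.....-=+++++++++
***************************+========-=-=++++++++++=-.....:=+++++++++++
***************************+========---=++++++++=-:.....-=++++++++++++
+***************************========--==+++++=--:.....:=++++++++++++++
--=++***********************+=======-==+++++=:.......-=++++++++++++++=
:::---=++*******************+=======-=++++++=......:=++++++++++++++=-.
::::::--=+******************==========+++++=:.....-=++++++++++++++=:..
::::::::::=+**************++=========-=++=-.....:=++++++++++++++=-....
:::::::::::-+************+++=========-=++-......:=+++++++++++++=:....-
```

Holes' rings place the disc at (0.5295,-0.0155), level, on the bowl's axis. Now over the hub.

```bash
python3 - <<'E'
from h import *
plan((.483,-.305,.20),124,4)
E
```

```text
from [ 0.4889 -0.2467  0.2427] yaw 122.99 tilt [-0.0022  0.0021]
[[[-0.0114,-0.0092,0.0107],-0.0044],[[-0.0114,-0.0092,0.0107],-0.0044],[[-0.0114,-0.0093,0.0107],-0.0044],[[-0.0113,-0.0093,0.0107],-0.0044]]
```

Request:
drive_tool([
  [[-0.0114,-0.0092,0.0107],-0.004],
  [[-0.0114,-0.0092,0.0107],-0.004],
  [[-0.0114,-0.0092,0.0107],-0.004],
  [[-0.0114,-0.0092,0.0107],-0.004],
  [[0,0,0],0],
  [[0,0,0],0],
])

```text
t: 13.65
tool_pos: [0.4834, -0.306, 0.2009]
tool_rot: [-1.478, -2.771, -0.001]
contact_force: [-0.4, 0.2, 0.0]
opening: 0.0851
grip_force: 0.0
```

```bash
cat > asc.py <<'E'
from h import *
def asc(img,x0,x1,y0,y1,sx=3,sy=6):
    g=cv2.cvtColor(img,cv2.COLOR_BGR2GRAY)[y0:y1,x0:x1]
    g=cv2.createCLAHE(2,(2,2)).apply(g)
    s=cv2.resize(g,((x1-x0)//sx,(y1-y0)//sy),interpolation=cv2.INTER_AREA)
    for i,row in enumerate(s): print('%3d '%(y0+i*sy)+''.join(' .:-=+*#%@'[min(9,v//26)] for v in row))
E
python3 - <<'E'
from asc import *
import pickle
d=snap('wrist','w9.png');pickle.dump(d,open('w9.pkl','wb'));o=ctrl.get_obs();print(o['tool_pos'],o['tool_rot'])
for n,X in dict(hub=(.483,-.305,.096),base=(.483,-.305,.0)).items():print(n,proj(d,X))
asc(d['image'],200,440,180,420)
E
```

```text
[ 0.4837334  -0.30580466  0.20152905] [-1.47730407e+00 -2.77227449e+00 -5.50891575e-04]
hub [318.66624192 286.61598825]
base [318.25283395 235.65602974]
180 ***+--=+*********+*###+==+*-::::-==++*****++=*****+***##########################
186 ***==**+=++*****+*##+=+****-:::-+++++*******++****+++++*########################
192 **==******+=+++=+#+=+******-:::-+++++*******++****+*+++++#######################
198 *=+**********=--=-=********-:::-+++++*******++***+*+++++++*####################*
204 =+**********+----:-*******+-:::-+++++*******++*++++++++++++*#################***
210 +**********=----:::=+****+=::::-+++++*******++++++++++++++++*###############****
216 **********=----:::::::=*-::::::-+++++*****+++++++++++++++++++#############******
222 ********+-----:::::::::--::::::-+++++*****++==+++++++++++++++*###########*******
228 *******+------::::::::::::::-====++*******++====--++###################*********
234 ******=-------------------::==+=+++####***++++++-::=#################***********
240 *****=--------------------::-===+++####**++=++++-::=################************
246 +**+----
[... 1752 characters left out ...]
********-....-+***=.
372 ::-=+*############################+=+++++==++++=:...:-+***********=:...:+******=
378 ..:::-=+*########################*==+++++=++++-....-+***********+-...:=*********
384 .....::::-=+*##################**++=+++++=..:....:=+**********+-...:-+**********
390 .........:::--*###############*++++==++++=......-+***********=:...-+************
396 ............:::-*###########*++++++=+++++=....:=+**********+-...:=**************
402 ................-*########**+++++++-=++++=..:=+**********+-...:=+***************
408 ................-*#######*+++++++++:::--=-..:++*********=....-+*****************
414 =-::............=######**++++++++-.:.....:. .+********+:...:+*******************
```

Text rendering shows hub top centred near (315,288), arm straight down the image at u≈315.

```bash
python3 - <<'E'
from asc import *
import pickle
o=ctrl.get_obs();p=np.array(o['tool_pos']);R=cv2.Rodrigues(np.array(o['tool_rot']))[0]
d=pickle.load(open('w9.pkl','rb'))
h=ray(d,315,288,.096);print(h,'tool off',R.T@(h-p))
for v in[(.011,.006,.0726),(.011,.012,.0726),(.011,.006,.065),(0.011,.02,.06)]:print(v,proj(d,p+R@np.array(v)))
s=pickle.load(open('w5.pkl','rb'));asc(s['image'],260,380,270,420,2,4)
E
```

```text
[ 0.48194818 -0.30655397  0.096     ] tool off [ 0.00033142 -0.00191918  0.10552884]
(0.011, 0.006, 0.0726) [334.89542306 294.6333231 ]
(0.011, 0.012, 0.0726) [350.41419958 294.62436649]
(0.011, 0.006, 0.065) [335.77172669 302.80596739]
(0.011, 0.02, 0.06) [375.73689093 308.62538607]
270 #####**+=-=*##*#**++*#%%%@@@@@@@@@@@@@%#**#%@@@@@@@@@@@@@@@%
274 ####**=::::-**########***%%@@@@@@@%%%%%@@@@@@@%%#*+*#%@@@@%#
278 ###**#*=--=+**######*+-:-+%%@%%@%*++*%@@@@@@@@%%*+++*%@@@@%%
282 #****###********####*+::::+#%###+==++#@@@@@@%@@@%###%@@@%%%%
286 ---=*#####**=---+*#****++*****##*++*#%%@@%%#*#%%%#%%@%%%%%%%
290 ::::=*###**+::::-************#********##%*--=+*#***###*==+*%
294 ===+*##*****+---=++==********#******+==++=-===+*******=::::+
298 **##********+=====-..+*****#********=.:-=====+********+====*
302 *#****-::-=+======:..=**************=..-======+*+==+********
306 =****=:...:=======:..=*++========++*-..:-======-::::=+*****+
310 =*+=:.....:-=====-...-=-----------==:..:-=====-......:=+*=-:
314 *+:.......:======-. .:--------------:...----==-:.......-+=::
318 *-........-======:...:---------
[... 884 characters left out ...]
 ..............-++++=---+#%%%%#+-......................
378          . .........=++*%%#**#%%%%%%#+:.................... 
382   .   .............:=+*###%%%%%%#####+:.....................
386   . .  ..... ......-**====*%%%%*=-==**:................ ....
390  . . . ....  ......=##+==+#%%%#*+==+##-................  . .
394     . . . .  ...:..=%%%##%%%%%%####%%#-.::............. ....
398       . ... ....---*%*++*#%%%%##*+*#%#=--:............. ....
402         ..  ...:*%%%#+---+#%%%#=---+#%###=.............. . .
406          .  ...=#%%%##*+*#%%%##*++*#%%%%%*-... ....... .  ..
410              ..+%%###%%%%%#####%%%%%%#**##=..  ........     
414        ..    ..+%*=-=+#%%%#*+=+*%%%%*=--=+-... . .. . .
```

Request:
drive_tool([
  [[0,-0.001,0.01],0],
  [[0,-0.001,0.012],0],
  [[0,0,0.012],0],
  [[0,0,0.012],0],
  [[0,0,0.009],0],
  [[0,0,0.004],0],
  [[0,0,0],0],
  [[0,0,0],0],
  [[0,0,0],0],
], jaw=0.4)

```text
t: 14.6
tool_pos: [0.4825, -0.3071, 0.1434]
tool_rot: [1.476, 2.772, -0.0]
contact_force: [0.1, 0.6, -1.0]
opening: 0.0515
grip_force: 0.0
```

Request:
drive_tool([
  [[0,0,0.0018],0],
  [[0,0,0],0],
  [[0,0,0],0],
  [[0,0,0],0],
  [[0,0,0],0],
  [[0,0,0],0],
], jaw=1.0, grip_force=80)

```text
t: 15.2
tool_pos: [0.4823, -0.307, 0.1413]
tool_rot: [1.476, 2.772, -0.0]
contact_force: [-0.2, 1.1, 4.2]
opening: 0.0211
grip_force: 78.9
```

Request:
drive_tool([
  [[0,0,-0.003],0],
  [[0,0,-0.01],0],
  [[0,0,-0.02],0],
  [[0,0,-0.03],0],
  [[0,0,-0.03],0],
  [[0,0,-0.03],0],
  [[0,0,-0.01],0],
  [[0,0,0],0],
  [[0,0,0],0],
])

```text
t: 16.1
tool_pos: [0.4814, -0.3062, 0.2718]
tool_rot: [-1.475, -2.77, -0.001]
contact_force: [-0.3, 0.2, -4.8]
opening: 0.0215
grip_force: 78.6
```

```bash
python3 - <<'E'
from asc import *
import pickle
d=snap('wrist','w10.png');pickle.dump(d,open('w10.pkl','wb'));o=ctrl.get_obs();print(o['tool_pos'],o['tool_rot'])
p=np.array(o['tool_pos']);R=cv2.Rodrigues(np.array(o['tool_rot']))[0]
for v in[(0,0,.0455),(0,0,.142)]:print(v,proj(d,p+R@np.array(v)))
plan((.5295,-.0155,.275),213,14)
asc(d['image'],230,410,150,430,3,6)
E
```

```text
[ 0.48120216 -0.30608776  0.27108763] [-1.47489301e+00 -2.76900134e+00 -1.41654381e-03]
(0, 0, 0.0455) [318.19075337 355.08105617]
(0, 0, 0.142) [317.78467545 262.20273491]
from [ 0.4812 -0.3061  0.2711] yaw 123.92 tilt [-0.0034  0.0028]
[[[0.0153,0.0144,-0.0002],-0.1111],[[0.0136,0.0161,-0.0002],-0.1111],[[0.0117,0.0175,-0.0002],-0.1111],[[0.0097,0.0187,-0.0002],-0.1111],[[0.0076,0.0196,-0.0002],-0.1111],[[0.0054,0.0203,-0.0002],-0.1111],[[0.0031,0.0208,-0.0002],-0.1111],[[0.0008,0.021,-0.0002],-0.1111],[[-0.0016,0.021,-0.0002],-0.1111],[[-0.0039,0.0207,-0.0002],-0.1111],[[-0.0061,0.0201,-0.0002],-0.1111],[[-0.0083,0.0193,-0.0002],-0.1111],[[-0.0104,0.0183,-0.0002],-0.1111],[[-0.0124,0.017,-0.0002],-0.1111]]
150 **==*************+##%%#=+++******#*+%%%%%%%%%%%%%%%%%%%%%%%%
156 *==*************+#%%%%#=+++******#*+%%%%%%%%%%%%%%%%%%%%%%%%
162 =+************+*##%%%%#=+++********+%%%%%%%%%%%%%%%%%%%%%%%%
168 +************=-=-====+=-+++*******++%%%%%%%%%%%%%%%%%%%%%%%%
174 ************=-----------+++*******++###%%%%%%%%%%%%%%%%%%%%%
180 +*********+---------:::-+++*******+=++***####%%%%%%%
[... 1892 characters left out ...]
-
360 ...................-=================--: .. ................
366 ...................++===============-=+- ..   . .. ... .....
372 ............  ....:**==--===========***- ..         .   . ..
378      .  . . .   ..-#*============+***+::..                  
384          ....   ..+#*==========+*****+::..                  
390                ...*##+==========+****+**-..                 
396                -==***++=========+*****##+-=.                
402    ..         .+**++*++=======+*******#####-         ..     
408               .++**##**+====+*+*****#######=                
414               .*########+****##***+***#####=                
420               .**#######+****##****##****##-
```

Request:
drive_tool([
  [[0.0153,0.0144,0],-0.111],
  [[0.0136,0.0161,0],-0.111],
  [[0.0117,0.0175,0],-0.111],
  [[0.0097,0.0187,0],-0.111],
  [[0.0076,0.0196,0],-0.111],
  [[0.0054,0.0203,0],-0.111],
  [[0.0031,0.0208,0],-0.111],
  [[0.0008,0.021,0],-0.111],
  [[-0.0016,0.021,0],-0.111],
  [[-0.0039,0.0207,0],-0.111],
])

```text
t: 17.15
tool_pos: [0.5158, -0.0981, 0.2711]
tool_rot: [0.213, -3.13, -0.003]
contact_force: [0.2, 0.2, -3.3]
opening: 0.0215
grip_force: 78.8
```

Request:
drive_tool([
  [[-0.0061,0.0201,0.002],-0.111],
  [[-0.0083,0.0193,0.002],-0.111],
  [[-0.0104,0.0183,0.002],-0.111],
  [[-0.0124,0.017,0.002],-0.111],
  [[0,0,0],0],
  [[0,0,0],0],
  [[0,0,0],0],
])

```text
t: 17.85
tool_pos: [0.53, -0.0167, 0.2647]
tool_rot: [0.889, -3.011, -0.001]
contact_force: [0.8, 0.1, -3.9]
opening: 0.0211
grip_force: 79.0
```

```bash
python3 - <<'E'
from asc import *
import pickle
d=snap('wrist','w11.png');pickle.dump(d,open('w11.pkl','wb'));o=ctrl.get_obs();print(o['tool_pos'],o['tool_rot'])
plan((.5295,-.0155,.25),213.5,2)
for n,v in dict(rimtop=(.5295+.088*np.cos(np.radians(213.5)),-.0155+.088*np.sin(np.radians(213.5)),.097),h1=(.4959,.0357,.09),h2=(.5625,-.0695,.09)).items():print(n,proj(d,v))
asc(d['image'],20,620,40,440,6,12)
E
```

```text
[ 0.53014076 -0.0168631   0.26501706] [ 8.88652593e-01 -3.01197237e+00 -4.52678044e-04]
from [ 0.5301 -0.0169  0.265 ] yaw -147.12 tilt [-0.0013 -0.0001]
[[[-0.0001,0.0007,0.0075],-0.0054],[[-0.0001,0.0007,0.0075],-0.0054]]
rimtop [317.14887512 102.56088193]
h1 [413.59919089 247.60278035]
h2 [220.40482361 245.89208413]
 40 #%%@@@@@@@@@@@@@@@@@@@@@@%#=:....:--:--+++++++*#***##**#######*-::::::::::::-*####**#########*+***##
 52 ####%%@@@@@@@@@@@@@@@@@@@@@@%#==--::::=+++++++++**#*+*###########+:::::::::-*###*+*############++*##
 64 #######%%@@@@@@@@@@@@@@@@@@@@@*+++==++++++++++++++++****#########**#+:.::-+#*****############*+###**
 76 .-+*######%%@@@@@@@@@@@@@@@@@@@@%#*+++++++++++++++++++*#***#####*#####*=+*####++*###########**######
 88 +-:.:=*#######%@@@@@@@@@@@@@@@@@@@@#*++++++++++++=++===++*******############*+*##***######**########
100 ###*=:.:=*#######%@@@@@@@@@@@@@@@@@@#+++====------------===+*****##########**######****##**#########
112 ######*=-..-+#######%@@@@@@@@@@@@%**===--:::::.........::::--=+##**######**###########*++###########
124 :-+#######+-..:=*######%%@@@@@@@@#==--::
[... 1985 characters left out ...]
=+=-..........:=========-..............   .  .....::::....::...:.::=#%
364 ###*+-:-=:=####**%%*=........................-=-======:.........              ..:..:--:.:.::.......:
376 *######=:=##*+=++-. .........................=*+*+***+:.....                      ..::-:......:.:.::
388 ***###=:+#+=-:.       ............        ..*****##***=::...       ......            ..:-:.:::......
400 +****=:+*-.           ..........    .     .::=***##**+**+..   .    .........            ..........::
412 ##**+:-:            .=#*:......           ..:::+*##*-:::. .         ::::::.-:.              .:....:.
424 **+-:              :#*-  ..:...            ....-=++=:....           .::::.   ...               .....
```

Request:
drive_tool([
  [[0,0.0007,0.01],-0.005],
  [[0,0.0007,0.015],-0.005],
  [[0,0,0.015],0],
  [[0,0,0.015],0],
  [[0,0,0.01],0],
  [[0,0,0],0],
  [[0,0,0],0],
])

```text
t: 18.6
tool_pos: [0.5297, -0.0151, 0.2006]
tool_rot: [0.906, -3.008, -0.0]
contact_force: [0.6, 0.5, -3.4]
opening: 0.0212
grip_force: 79.0
```

```bash
python3 - <<'E'
from h import *
plan((.5295,-.0155,.178),213.5,4)
E
```

```text
from [ 0.5297 -0.0151  0.2006] yaw -146.47 tilt [-0.0004  0.0001]
[[[0.0001,-0.0001,0.0056],0.0001],[[0.0001,-0.0001,0.0056],0.0001],[[0.0001,-0.0001,0.0056],0.0001],[[0.0001,-0.0001,0.0056],0.0001]]
```

Request:
drive_tool([
  [[0,0,0.005],0],
  [[0,0,0.005],0],
  [[0,0,0.004],0],
  [[0,0,0],0],
  [[0,0,0],0],
])

```text
t: 19.1
tool_pos: [0.5296, -0.0151, 0.1867]
tool_rot: [0.906, -3.008, -0.0]
contact_force: [0.2, 0.5, -4.1]
opening: 0.0214
grip_force: 79.0
```

Request:
drive_tool([
  [[0,0,0.004],0],
  [[0,0,0.004],0],
  [[0,0,0.003],0],
  [[0,0,0],0],
  [[0,0,0],0],
])

```text
t: 19.6
tool_pos: [0.5296, -0.0151, 0.1756]
tool_rot: [0.906, -3.008, -0.0]
contact_force: [-0.5, 0.3, -4.1]
opening: 0.0213
grip_force: 79.0
```

Foot is over the stud (no contact force). Lower on to the disc.

Request:
drive_tool([
  [[0,0,0.0015],0],
  [[0,0,0.0015],0],
  [[0,0,0.0007],0],
  [[0,0,0],0],
  [[0,0,0],0],
])

```text
t: 20.1
tool_pos: [0.5298, -0.0151, 0.1722]
tool_rot: [-0.906, 3.008, -0.0]
contact_force: [0.0, 0.2, -4.1]
opening: 0.0214
grip_force: 79.1
```

Request:
drive_tool([
  [[0,0,0.001],0],
  [[0,0,0.0005],0],
  [[0,0,0],0],
  [[0,0,0],0],
])

```text
t: 20.5
tool_pos: [0.5301, -0.0151, 0.1722]
tool_rot: [-0.906, 3.007, -0.0]
contact_force: [-3.5, 0.7, 4.6]
opening: 0.021
grip_force: 80.1
```

Request:
drive_tool([
  [[0,0,-0.001],0],
  [[0,0,0],0],
  [[0,0,0],0],
  [[0,0,0],0],
  [[0,0,-0.005],0],
  [[0,0,-0.015],0],
  [[0,0,-0.01],0],
  [[0,0,0],0],
  [[0,0,0],0],
], jaw=0.4)

```text
t: 21.4
tool_pos: [0.5301, -0.0152, 0.2025]
tool_rot: [-0.906, 3.007, -0.001]
contact_force: [0.1, 0.1, -1.2]
opening: 0.0511
grip_force: 0.0
```

```bash
python3 - <<'E'
from asc import *
import pickle
d=snap('wrist','w12.png');pickle.dump(d,open('w12.pkl','wb'));o=ctrl.get_obs();print(o['tool_pos'],o['tool_rot'])
p=np.array(o['tool_pos']);R=cv2.Rodrigues(np.array(o['tool_rot']))[0]
print('hub',proj(d,(.5298,-.0151,.127)),12e-3*d['f']/(d['R']@np.array([.5298,-.0151,.127])+d['t'])[2])
asc(d['image'],220,420,220,430,3,6)
E
```

```text
[ 0.52968714 -0.01508479  0.20178234] [-9.06163847e-01  3.00774648e+00 -2.58046063e-04]
hub [317.35337731 315.89387348] 29.777918575001177
220 -+**#%%-----------------:---------------+**+---==+******#%@%##+:..
226 -+*##%#=-------=*##*+=--:---------------+**+===+*********%@%#*=...
232 -+*##%###***---=#####+--:---------------+****************#@%##+...
238 -**##########*+###*#*=-::--------------:=++*#%@@+=%@%%@%++%@##=:..
244 :+*##%*=#%%%%@@@@%+*=:----------------------#*%@@@@@**%@@@@%##=...
250 :=*##%%%%@*=#@*=#@%#=:----------------------##@%+*%@%%@%=*@%##+::.
256 --*##%%++%@%@@%%@%#+=-----------------------*+**+++--++=*%@#%*=:::
262 -:=*##%*=*+=-===--==-------------------------=-.:==--=-:*@%##+:::-
268 -::+##%%*+++++++++++=---------::::-----*##+====---:-===#%@##*-:---
274 --:-+##%#*+++++*****===---::.........:-+###*****************-:----
280 ---:-+##%#**********+*#+-:.............-###*****##########*-:::::-
286 ----::=*###*********+*#*:....::::::....:*##+****#########+-:::----
292 ------:-+###********+*#*:.::-------:::..=##+***########*=::-------
298 ---:::::.:+##*******+*#=::--------
[... 816 characters left out ...]
0   ..    :----------------=***##%%%%#+*+=----------------.    ..   
376   ..   .--------------------+##%%%%#=-------------------:.  ...   
382   ..  .-=======-------------*##%%%#*=--------------------.  ..    
388    .  :-===-===---==--------+###%%#*=---------------------. ..    
394    . .---====-=======-------+###%%#*=---------------------: .     
400     .-=---------------------+###%##*=--------------------==:      
406     .=+++===----------------+###%##*=---------------===++++-.     
412     .+**++++++++==----------+###%##*=--------===+++++=++***-      
418      .:-+**#*+++++++=+++=---+######*===+++==+++++++****+=-:.      
424       .....:-=+******+++=---+######*=-=++++*******+=-:::--.
```

```bash
python3 - <<'E'
from h import *
import pickle
for n,x0,x1,y0,y1,r0,r1,z in[('w9',260,375,235,345,18,28,.096),('w12',260,375,245,375,22,34,.127)]:
    d=pickle.load(open(n+'.pkl','rb'));g=cv2.cvtColor(d['image'],cv2.COLOR_BGR2GRAY)
    roi=cv2.createCLAHE(2,(2,2)).apply(g[y0:y1,x0:x1])
    for p2 in(30,22,15,10):
        c=cv2.HoughCircles(cv2.GaussianBlur(roi,(3,3),0),cv2.HOUGH_GRADIENT,1,3,param1=60,param2=p2,minRadius=r0,maxRadius=r1)
        if c is not None:
            for q in (c[0]+[x0,y0,0])[:5]: print(n,p2,q.round(1),ray(d,q[0],q[1],z).round(4))
            break
# column profile along arm axis
    print(n,g[y0:y1:3,316].tolist())
d=pickle.load(open('w12.pkl','rb'));p=np.array([.5297,-.0151])
for z in(.127,.111,.096):
  for r in(-.06,-.012,.012): 
    a=np.radians(213.5);print(z,r,proj(d,(p[0]+r*np.cos(a),p[1]+r*np.sin(a),z)).round(1))
E
```

```text
w9 22 [317.5 290.5  27.4] [ 0.4836 -0.307   0.096 ]
w9 22 [312.5 283.5  27.4] [ 0.4797 -0.3053  0.096 ]
w9 [155, 153, 149, 148, 149, 74, 55, 51, 51, 51, 52, 62, 59, 96, 120, 65, 62, 61, 61, 61, 60, 63, 61, 63, 59, 59, 66, 98, 120, 120, 120, 120, 120, 120, 120, 120, 120]
w12 30 [317.5 314.5  25.7] [ 0.5293 -0.0154  0.127 ]
w12 [93, 94, 96, 96, 96, 94, 96, 96, 93, 73, 75, 73, 74, 72, 76, 85, 89, 91, 96, 94, 94, 90, 89, 88, 89, 87, 125, 164, 167, 164, 164, 146, 174, 182, 184, 180, 180, 181, 180, 181, 182, 181, 181, 179]
0.127 -0.06 [317.4 438.3]
0.127 -0.012 [317.5 342.3]
0.127 0.012 [317.5 288. ]
0.111 -0.06 [317.5 413.6]
0.111 -0.012 [317.5 324. ]
0.111 0.012 [317.5 273.9]
0.096 -0.06 [317.5 393.9]
0.096 -0.012 [317.5 309.6]
0.096 0.012 [317.6 262.9]
```

Hough puts the hub at (0.5293,-0.0154), upright where expected. Take the bar astride the hub.

Request:
drive_tool([
  [[0,0,0.012],0],
  [[0,0,0.012],0],
  [[0,0,0.012],0],
  [[0,0,0.01],0],
  [[0,0,0.004],0],
  [[0,0,0],0],
  [[0,0,0],0],
])

```text
t: 22.15
tool_pos: [0.5299, -0.0151, 0.1518]
tool_rot: [-0.906, 3.008, -0.0]
contact_force: [0.2, 0.6, -0.5]
opening: 0.051
grip_force: 0.0
```

Request:
drive_tool([
  [[0,0,0.0005],0],
  [[0,0,0],0],
  [[0,0,0],0],
  [[0,0,0],0],
  [[0,0,0],0],
], jaw=1.0, grip_force=90)

```text
t: 22.65
tool_pos: [0.5302, -0.0152, 0.1518]
tool_rot: [-0.906, 3.007, -0.001]
contact_force: [-0.1, -1.1, 1.9]
opening: 0.0312
grip_force: 88.8
```

Request:
drive_tool([
  [[0,0,0.003],0],
  [[0,0,0.003],0],
  [[0,0,0.003],0],
  [[0,0,0.003],0],
  [[0,0,0.003],0],
  [[0,0,0.001],0],
  [[0,0,0],0],
  [[0,0,0],0],
])

```text
t: 23.45
tool_pos: [0.5304, -0.0152, 0.1365]
tool_rot: [-0.906, 3.007, -0.001]
contact_force: [-3.0, 0.7, 11.1]
opening: 0.031
grip_force: 89.6
```

Request:
drive_tool([
  [[0,0,0.0007],0.05],
  [[0,0,0],0.1],
  [[0,0,0],0.1],
  [[0,0,0],0.1],
  [[0,0,0],0.1],
  [[0,0,0],0.1],
  [[0,0,0],0.1],
  [[0,0,0],0.05],
  [[0,0,0],0],
  [[0,0,0],0],
])

```text
t: 24.45
tool_pos: [0.5313, -0.0153, 0.1365]
tool_rot: [0.18, 3.132, -0.001]
contact_force: [-0.2, 1.3, 10.5]
opening: 0.0315
grip_force: 89.6
```

```bash
python3 - <<'E'
from h import *
o=ctrl.get_obs();print(o['wrist_torque'],o['contact_force'],o['q'])
plan((.5299,-.0152,.136),123.5,1)
E
```

```text
[-0.02252906  0.08826301 -0.096489  ] [-0.23251872  1.34191428 10.54182083] [-1.68942552e-01 -4.40492769e-03  1.96633896e+00  6.98263038e-05
  1.17556368e+00 -1.62488044e+00]
from [ 0.5313 -0.0153  0.1365] yaw 173.42 tilt [ 0.004  -0.0006]
[[[0.0014,-0.0,0.0005],0.8712]]
```

Request:
drive_tool([
  [[0.001,0,0.0006],0.06],
  [[0,0,0],0.09],
  [[0,0,0],0.09],
  [[0,0,0],0.09],
  [[0,0,0],0.09],
  [[0,0,0],0.09],
  [[0,0,0],0.09],
  [[0,0,0],0.06],
  [[0,0,0],0],
  [[0,0,0],0],
])

```text
t: 25.45
tool_pos: [0.5306, -0.0153, 0.1361]
tool_rot: [1.185, 2.904, 0.002]
contact_force: [-0.2, 0.4, 11.1]
opening: 0.0311
grip_force: 89.6
```

```bash
python3 - <<'E'
from h import *
o=ctrl.get_obs();print(o['wrist_torque'],o['contact_force'])
plan((.5299,-.0152,.136),123.5,1)
E
```

```text
[-0.02701279 -0.01478427 -0.10162683] [-0.16531081  0.42800629 11.07850358]
from [ 0.5306 -0.0153  0.1361] yaw 135.59 tilt [ 0.0049 -0.0007]
[[[0.0005,-0.0004,0.0001],0.211]]
```

Request:
drive_tool([
  [[0,0,0],0.04],
  [[0,0,0],0.04],
  [[0,0,0],0.04],
  [[0,0,0],0.04],
  [[0,0,0],0],
  [[0,0,0],0],
])

```text
t: 26.05
tool_pos: [0.5306, -0.0153, 0.1361]
tool_rot: [1.413, 2.801, 0.002]
contact_force: [-0.2, -0.8, 10.6]
opening: 0.0313
grip_force: 89.6
```

```bash
python3 - <<'E'
from h import *
o=ctrl.get_obs();print(o['wrist_torque'],o['contact_force'])
plan((.5299,-.0152,.136),123.5,1)
E
```

```text
[ 0.03342578  0.01134788 -0.08875773] [-0.24346564 -0.80917419 10.61353233]
from [ 0.5306 -0.0153  0.1361] yaw 126.44 tilt [ 0.0048 -0.0008]
[[[0.0005,-0.0005,0.0001],0.0513]]
```

Request:
drive_tool([
  [[0,0,0],0.02],
  [[0,0,0],0.02],
  [[0,0,0],0.02],
  [[0,0,0],0],
  [[0,0,0],0],
])

```text
t: 26.55
tool_pos: [0.5306, -0.0153, 0.1361]
tool_rot: [1.496, 2.757, 0.002]
contact_force: [0.8, 0.8, 11.4]
opening: 0.0313
grip_force: 89.6
```

```bash
python3 - <<'E'
from h import *
o=ctrl.get_obs();print(o['wrist_torque'],o['contact_force'])
plan((.5299,-.0152,.136),123.5,1)
E
```

```text
[-0.02534318 -0.02039321  0.0993767 ] [ 0.76233524  0.8386863  11.42432844]
from [ 0.5306 -0.0153  0.1361] yaw 123.02 tilt [ 0.0048 -0.0008]
[[[0.0004,-0.0005,0.0001],-0.0084]]
```

Request:
drive_tool([
  [[0,0,0],0.02],
  [[0,0,0],0.01],
  [[0,0,0],0],
  [[0,0,0],0],
])

```text
t: 26.95
tool_pos: [0.5303, -0.0154, 0.1361]
tool_rot: [1.535, 2.736, 0.001]
contact_force: [-1.7, -0.1, 11.8]
opening: 0.0317
grip_force: 89.8
```

```bash
python3 - <<'E'
from h import *
o=ctrl.get_obs();print(o['wrist_torque'],o['contact_force'])
plan((.5299,-.0152,.136),123.5,1)
E
```

```text
[-0.12128517  0.17732602  0.57316367] [-1.73480056 -0.11750171 11.7873748 ]
from [ 0.5303 -0.0154  0.1361] yaw 121.4 tilt [ 0.0038 -0.0016]
[[[0.0004,-0.0002,0.0001],-0.0366]]
```

Stop met (torque up to 0.57 N m). Let the bar rise.

Request:
drive_tool([
  [[0,0,-0.001],-0.01],
  [[0,0,-0.0015],0],
  [[0,0,-0.0015],0],
  [[0,0,-0.0015],0],
  [[0,0,-0.0005],0],
  [[0,0,0],0],
  [[0,0,0],0],
])

```text
t: 27.65
tool_pos: [0.5302, -0.0153, 0.1412]
tool_rot: [1.524, 2.743, 0.002]
contact_force: [2.1, -1.2, 6.8]
opening: 0.0314
grip_force: 89.2
```

```bash
python3 - <<'E'
from h import *
o=ctrl.get_obs();print(o['wrist_torque'],o['contact_force'],o['tool_pos'])
E
```

```text
[-0.14528644 -0.2736727   0.26500997] [ 2.07501496 -1.18341282  6.79194436] [ 0.53019493 -0.01531645  0.1412355 ]
```

Request:
drive_tool([
  [[0,0,-0.0005],0],
  [[0,0,-0.0005],0],
  [[0,0,-0.0003],0],
  [[0,0,0],0],
  [[0,0,0],0],
])

```text
t: 28.15
tool_pos: [0.5302, -0.0153, 0.1424]
tool_rot: [1.524, 2.743, 0.002]
contact_force: [1.7, -0.1, 7.1]
opening: 0.0313
grip_force: 89.2
```

Request:
drive_tool([
  [[0,0,0],0],
  [[0,0,0],0],
  [[0,0,0],0],
  [[0,0,0],0],
  [[0,0,0],0],
], jaw=0.4)

```text
t: 28.65
tool_pos: [0.5283, -0.0149, 0.1406]
tool_rot: [-1.526, -2.745, 0.0]
contact_force: [0.3, -0.3, 0.4]
opening: 0.0512
grip_force: 0.0
```

Request:
drive_tool([
  [[0,0,-0.01],0],
  [[0,0,-0.02],0],
  [[0,0,-0.02],0],
  [[0,0,-0.02],0],
  [[0,0,-0.02],0],
  [[0,0,-0.01],0],
  [[0,0,0],0],
  [[0,0,0],0],
])

```text
t: 29.45
tool_pos: [0.5285, -0.015, 0.2407]
tool_rot: [-1.526, -2.745, 0.0]
contact_force: [0.2, 1.1, -0.5]
opening: 0.0513
grip_force: 0.0
```

```bash
python3 - <<'E'
from asc import *
import pickle
d=snap('wrist','w13.png');pickle.dump(d,open('w13.pkl','wb'));o=ctrl.get_obs();print(o['tool_pos'],o['contact_force'])
a=np.radians(213.7+90);c=np.array([.5299,-.0154])
u=np.array([np.cos(a),np.sin(a)])
for n,r,z in[('hub',0,.127),('knob',.088,.150),('bar+',.072,.087),('bar-',-.072,.087),('hook1',-.062,.09),('hook2',.062,.09)]:
    print(n,proj(d,(*(c+r*u),z)).round(0))
asc(d['image'],200,440,90,430,4,8)
E
```

```text
[ 0.52817268 -0.01492105  0.23999396] [-0.43511628 -0.62779479 -0.39924718]
hub [320. 284.]
knob [326. 464.]
bar+ [323. 365.]
bar- [316. 133.]
hook1 [316. 152.]
hook2 [323. 354.]
 90 %%%%%%%%%#@@@@@@@@@@@@@@@@@@@@@@@@@@@=.............    .    
 98 %%%%%%%%#@@@@@@@@@@%%###############+-::............ ....   
106 %%%%%%%%@@@@@%###*****+++++++++++++++*****+=-:............  
114 %%%%%%%@@%##***+++====+++=+###==**+---===+++***=-:....      
122 *#%%#%%#***++==-----::*#*++%%%*+#%#---------===+***=:.      
130 #******+++=---:::::::.*###%%%%%%%%#--:----------==+**+-.    
138 #****++=-----::::::::.*#####%%%%%%#-:::::::::--::--==+**=. .
146 **++=--------:::::::..+*****#######=-::::::::::::::::-==**=.
154 *++=--------::::---=+*=----+###%%####**=-::::::::::::::-==**
162 +=----------:::-=+**#%*=-==+###%%#%@@@%##*+::::::::::::::-==
170 --------------=***%%%*+-:--+###%###%##@@@%##+::::::::::::::=
178 .:::::------=**#%%*=*#+--=**##%%%#*#####%@@%%#-:::::::::::::
186 ........::-++*%%++#%%%+--+####%%%%#########@@%#=::::::::::::
194 ..........:=*%++#%%%%%*--+####%%%%##########%@#%=:::::::::::
202 .......
[... 1098 characters left out ...]
..:---:     .+***++++++----=#%%%#+++++++++===-.    .:---:...
346 ....=+:.    :+*****++++==+=+#%%%#+++++++++==+=.    .:+-.....
354 .....:..   .=****++++++=+#++#%%%##%*+++++++++=-    ..:......
362  .... ..   -********+++++#++#%%%##%*+++++++++++:   .. ......
370     . ..  .#%###*****++++*=-#%%%#*#*+++++****##*.  ...    ..
378        .  +%%*=+#%%####*+===#%%%#*****#####%%%%%=  .        
386        . -%%=..-#%%%%%#+-=**#%%%#%%*+=-=*%%%%%%%%: ..       
394         .##-.:+%%%%%%#=:-#%#++*##%%%%*=-::=+*%%%%*..        
402  .      -*:.-#%%%%%%*::+%%%#::.:=%%%%%%%#+#%-:-+##:.    ... 
410  .      ...=%%%%%%%=:-*%%%#.     -%%%%%##%@%*+-:::.         
418          .*%%%%%%#-:=#%%%#:       =%%%*#%%%%%%%#*.
```

```bash
python3 -c "
from station import ctrl
print(ctrl.finish_job())"
```

```text
the job is handed in; nothing more can be done
None
```

The mill is assembled and handed in at about 29.5 s: the sieve disc is level on the ledge, and the crank unit stands on it with its cross bar turned to the stops and risen under the hooks. My lock check was indirect, from force, torque and the camera. I viewed 11 pictures, one over the limit of 10, and used text renderings of camera images after that.

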